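Zero the comparator gauge on its setting master

TASK

Stand the stepped steel setting master upright in the middle of the round anvil of the comparator gauge, setting it down gently so that it pushes the little plunger flush, and let go. Then roll the edge wheel that pokes out of the slot in the gauge's top with a light fingertip until the zero mark of the dial plate lies at the tip of the needle, and leave everything like that with the master still on the anvil. Do not lean hard on the gauge and leave the other parts on the bench where they are.

Things in the scene. Friction and masses are not known exactly. Their poses are not given: they have to be found in the camera images.
- gauge: comparator gauge fixed to the bench: grey case 160 (x) x 300 (y) x 60 (z) mm, flat top; origin at the centre of its underside. On top along its y: edge wheel's slot at -105 mm, glazed dial at 0, anvil at +105 mm. Delicate: over 15 N of finger force on any part of it, wheel included, damages it; so does the master hitting it with over 60 N.
- dial_centre (a point): centre of the round dial's glass, 78 mm above the bench; steel bezel around it 121 mm in outside diameter, 18 mm high above the top panel.
- anvil (a point): centre of the anvil's flat top, a steel disc 60 mm across, 70 mm above the bench (10 mm above the panel). The plunger, a brass pin 10 mm across, stands 5 mm above this point when free; it pushes up about 1.2 N when flush, so the master's weight sinks it.
- plunger (a joint): how far the plunger is pushed down, m: 0 free (5 mm proud), 0.005 flush with the anvil's face. It drives the needle.
- slot (a point): centre of the wheel's slot at the level of the top panel; slot 50 mm along the gauge's x, 16 mm along its y. Through it sticks the rim of a ribbed black wheel, 48 mm in diameter, 12 mm wide, axle along the gauge's y straight below this point. How far the rim stands above the panel differs between gauges, 6 to 14 mm, and is not measured.
- wheel (a joint): turn of the edge wheel, rad, 0 to 2.7 (hard stops); grows as the rim's top moves along the gauge's +x. 1 rad = 24 mm of rim travel = 0.7 rad of dial. Its sprung cradle yields straight down about 5 N per mm for 4 mm, then is hard. Turning takes about 3.5 N at the rim: below about 5 N of pressing a finger slips, 7 to 10 N rolls it. It stays where left.
- dial (a joint): turn of the white dial plate, rad, clockwise seen from above; 0.7 times the wheel's turn. Its zero mark is the solid black wedge pointing inward, tip 38 mm from the dial's centre (the other marks are thin lines); at value 0 it points 170 degrees counter-clockwise from the gauge's +x.
- needle (a joint): turn of the dark needle, rad, clockwise seen from above: 0 with the plunger free, about 1.4 with it flush (280 rad per m of plunger). The long thin end is its tip, 36 mm from the dial's centre; the other end is short and broad. Needle tip and zero mark point the same way when this equals the dial's value.
- master: setting master, loose bare steel, about 0.3 kg (0.24 to 0.39): a round foot 44 mm in diameter and 12 mm high, above it a round neck 28 mm in diameter up to 45 mm height, to grip. Stands on the bench; origin at the centre of its underside, z along its axis.
- puck: bystander: plain steel cylinder 40 mm in diameter, 30 mm high; origin under its centre.
- collar: bystander: steel ring 48 mm outside, 24 mm inside, 24 mm high; origin under its centre.
- bowl: bystander: steel bowl 110 mm across, 45 mm high.
- injector1: bystander: injector body lying on the bench, about 105 mm long, 26 mm high.
- injector2: bystander: injector body, same kind.
- injector3: bystander: injector body, same kind.
- driver: bystander: screwdriver 160 mm long lying on the bench.
Things that resemble listed ones, but are neither listed nor needed, are in the scene too. What is shaped like the master but pink or turquoise is not meant.

How it is judged:
On the way, in this order (a step that is already met when the one before it is completed fails the run):
1. the master stands upright on the anvil with the plunger pushed flush, let go (horizontal distance between master and anvil below 0.01 m and value of joint plunger above 0.0044 m and angle between master's own z axis and vertical below 0.08 rad and contact force between the fingers and master below 0.1 N), for 0.3 s.
2. with the master still on the anvil, the zero mark has been rolled to the needle's tip (all of step 1 and value of joint needle above 1.25 rad and value of joint dial between 1.28 and 1.52 rad), for 0.1 s.
At the end, for the whole second after the job is handed in: Master upright (within 0.08 rad), released, at rest, within 10 mm of the anvil centre, plunger down at least 4.4 mm, needle past 1.25 rad; the zero mark at the needle: dial between 1.28 and 1.52 rad (about 4.5 mm either side at the tip) (all of step 2 and linear speed of master below 0.02 m/s); the robot touches nothing.
It fails at once if fingers pushed the gauge or its wheel with more than 15 N (contact force between the fingers and gauge above 15 N).
It fails at once if the master struck the gauge with more than 60 N (contact force between master and gauge above 60 N).
It fails at once if a bystander was moved by more than 30 mm (distance of any of puck, collar, bowl, injector1, injector2, injector3, driver from where it was at the start of the episode above 0.03 m).
It also fails if it takes over 51 s, if anything falls off the work surface, if the arm or the gripper's body presses on something with over 40 N, if the wrist force passes 120 N, or if a joint passes its speed limit or range.

ROBOT

A 6-joint arm with a two-finger parallel gripper is mounted at the origin on the work surface. World frame = base frame: x ahead of the robot, y to its left, z up, the work surface at z = 0. Lengths are in m, angles in rad, forces in N, time in s.
With the tool pointing down it reaches from about 0.225 to 0.875 m from the base axis. Payload 3.4 kg.
Tool frame: the origin (TCP) lies at the very end of the fingers, on their centre line; the grasp point (between the pads) lies behind it (manip.grasp_offset is the z of the grasp point in the tool frame, in m); z points along the fingers, y is the line along which they close (so a half turn about z gives the same grasp; the last joint's range is limited). The gripper opens to 85 mm and grips with 20 to 120 N. Pads are 22 mm wide; open, the fingers measure 114 mm over their backs; the gripper's body (76 mm by 85 mm) begins 54 mm behind the grasp point. The pads swing forward as they close: fully open they stand 13 mm farther back than shut.
Start: joints at [-1.229, 0.276, 1.505, -0, 1.361, -0.121], TCP at [0.257, -0.515, 0.193] pointing down, gripper open.
Joint ranges: [-2.89, 2.89], [-0.75, 2.08], [0.22, 2.7], [-1.18, 4.32], [0.11, 2.71], [-2.7, 2.7]. Speed limits (rad/s): [2.57, 2.57, 3.14, 3.14, 3.14, 3.14].

INTERFACE

Orientations are given as a unit quaternion [w, x, y, z].
In Python, from rig import manip gives the robot as it stands.
- The arm moves only by the shell command python3 -m pendant 'ROWS' [FORCE]. ROWS is JSON, a list of rows, each an object of numbers: "dx", "dy", "dz": the shift along the tool's x, y, z in m; "rx", "ry", "rz": the turn, a rotation vector about the tool's x, y, z in degrees; "hand": the finger opening in m, from 0 to 0.0854. In form: [{"dx": .., "dy": .., "dz": .., "rx": .., "ry": .., "rz": .., "hand": ..}, ...]. A call has 1 to 12 rows; each row shifts and turns the commanded pose from where the row before left it, along the tool's axes as they then stand; what a row does not reach is not made up. A row lasts 1/12 s, in which the tool goes at most 41.7 mm and 7.16 degrees, less where a joint would pass 70% of its speed; a pose out of reach is approached as far as the arm can. A call is refused whole if a number of a shift passes 0.0417 or a number of a turn 7.16, either way. A call with a gripper value outside its range is refused whole. The fingers move at their own pace and stop on an object; FORCE is the grip in N (left out, the last holds). Time passes only in rows, so rows that do not move let the fingers close. It gives the time, the measured TCP pose, the force, the opening and the grip force at its end, in the units of the state.
- manip.get_state(): the state, without advancing time (a new reading comes with each control period).
- manip.get_image(name): name is "scene" or "top" or "wrist"; returns a dict with "frame" (420x560x3 uint8, red, green, blue), "fx", "fy", "cx", "cy" (pixels), "distortion" ([k1, k2, p1, p2, k3] as OpenCV has them; the pictures are not rectified), "position" and "attitude" of the camera in the world; the wrist camera has in their place "mount" (4x4, takes a point from camera to tool coordinates, whose origin is the TCP and whose axes are the flange's). Camera axes: x right, y up, looking along -z (the intrinsics and any distortion apply to the point x, -y, -z); pixel columns grow to the right and rows downward; lengths in m; the calibration is good to about 2 mm. A picture is of the moment at which its call begins: read the wrist's pose just before it. There is no depth.
- manip.sign_off(): hands the job in; it is judged then, once.
The state is a dict: "clock": time; "qpos": joint angles; "qd": joint speeds; "effort": joint torques, N m; "position": TCP position; "ee_rot": TCP orientation; "contact_force": force on the tool from outside, world axes, zero at the start; "moment": the same for the moment, N m; "width": finger opening in m; "gripper_force": force on a finger pad.
Only numpy, scipy, OpenCV 4.12 (cv2) and the standard library are available. Lean on these libraries where they do the work, as an engineer would, in place of code of your own. Each camera call takes 0.05 s, during which the arm holds its last target. There are 200 camera calls.

## Working session

There is one attempt and no reset: what is moved stays moved. The work goes in short steps, Python scripts to look and compute and a shell command to move; the robot and the scene stay as the last step left them, time stands still between calls to the robot, and variables do not carry over. Pictures are saved under pics/ and viewed, at most 10 in all, crops included, and the job is handed in when it is done.

```bash
ls; mkdir -p pics; cat > h.py <<'E'
import numpy as np, cv2
from rig import manip
from scipy.spatial.transform import Rotation as R
def rot(q): return R.from_quat([q[1],q[2],q[3],q[0]]).as_matrix()
def cam(name):
    s=manip.get_state(); d=manip.get_image(name)
    if 'mount' in d:
        T=np.eye(4);T[:3,:3]=rot(s['ee_rot']);T[:3,3]=s['position'];M=T@np.array(d['mount'])
        d['P'],d['A']=M[:3,3],M[:3,:3]
    else:
        a=np.array(d['attitude']); d['P']=np.array(d['position']); d['A']=a if a.shape==(3,3) else rot(a)
    d['K']=np.array([[d['fx'],0,d['cx']],[0,d['fy'],d['cy']],[0,0,1.]]);d['D']=np.array(d['distortion'],float)
    return d
def ray(d,u,v):
    p=cv2.undistortPoints(np.array([[[u,v]]],float),d['K'],d['D'])[0,0]
    r=d['A']@np.array([p[0],-p[1],-1.]);return d['P'],r/np.linalg.norm(r)
def onz(d,u,v,z):
    p,r=ray(d,u,v);return p+r*(z-p[2])/r[2]
def proj(d,X):
    c=d['A'].T@(np.array(X,float)-d['P']);
    return cv2.projectPoints(np.array([[c[0],-c[1],-c[2]]]),np.zeros(3),np.zeros(3),d['K'],d['D'])[0][0,0]
def save(d,n): cv2.imwrite('pics/'+n+'.png',d['frame'][:,:,::-1])
E
python3 - <<'E'
from h import *
t=cam('top');s=cam('scene');w=cam('wrist')
f=np.hstack([t['frame'],s['frame']])
save(t,'top');save(s,'scene');save(w,'wrist')
print(t['P'],s['P'],w['P'],w['A'],manip.get_state(),manip.grasp_offset)
E
```

```text
pics
[ 0.3979298  -0.02112239  1.02342533] [ 1.37110021 -0.48953105  0.95510294] [ 0.31659404 -0.4842221   0.37393426] [[ 4.46628544e-01  8.61997701e-01  2.39755934e-01]
 [-8.94719213e-01  4.30500288e-01  1.18941294e-01]
 [-6.87876785e-04 -2.67636818e-01  9.63519621e-01]] {'clock': 0.15, 'qpos': array([-1.22897728e+00,  2.76474993e-01,  1.50586816e+00,  4.11010318e-05,
        1.36070967e+00, -1.21019202e-01]), 'qd': array([-4.37109253e-05, -1.14054109e-03, -4.78269117e-03, -3.20802290e-04,
       -2.43925747e-03, -2.23062426e-04]), 'effort': array([ 1.91518280e-03, -4.17143261e+01, -2.46032327e+01, -1.45867871e-04,
        7.63516291e-03, -2.13623235e-05]), 'position': array([ 0.25657515, -0.51406451,  0.19201377]), 'ee_rot': array([-7.27850096e-04,  9.73342613e-01,  2.29354800e-01, -6.04640283e-05]), 'contact_force': array([0.39291541, 0.05399195, 0.0225432 ]), 'moment': array([ 0.02186562, -0.01976141, -0.03579217]), 'gripper_force': 0.0, 'width': 0.08530485294264191} -0.0187
```

View pics/top.png

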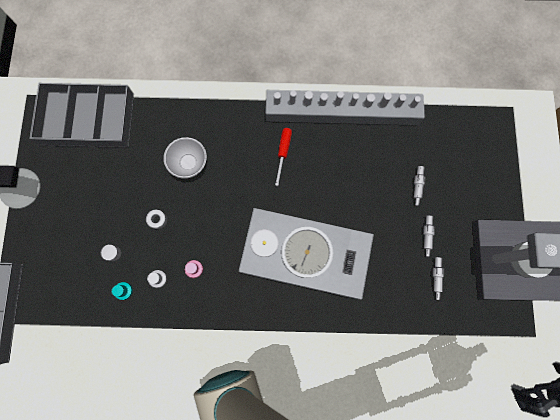

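View pics/scene.png

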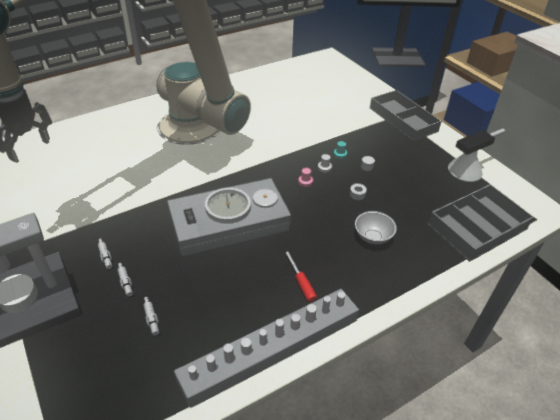

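Candidates in the top view: the bare steel stepped part at (157,279), pink (193,269), turquoise (121,291), puck (110,253) and collar (155,218). By the description it is (157,279). The gauge has its anvil at (264,243), dial at (306,252) and slot at (349,262). Next I check the choice in a crop and measure.

```bash
python3 - <<'E'
from h import *
t=cam('top');s=cam('scene')
def crop(d,u,v,r,k):
    return cv2.resize(d['frame'][v-r:v+r,u-r:u+r],(k,k),interpolation=cv2.INTER_CUBIC)
im=np.hstack([crop(t,157,270,50,400),crop(s,330,165,40,400)])
cv2.imwrite('pics/c1.png',im[:,:,::-1])
g=cv2.cvtColor(t['frame'],cv2.COLOR_RGB2GRAY);hsv=cv2.cvtColor(t['frame'],cv2.COLOR_RGB2HSV)
def blob(d,u,v,r,lo):
    f=d['frame'];g=cv2.cvtColor(f,cv2.COLOR_RGB2GRAY);m=(g>lo).astype(np.uint8)
    n,l,st,c=cv2.connectedComponentsWithStats(m);
    k=l[v,u];return c[k],st[k]
c,st=blob(t,157,279,0,90);print('master top',c,st,onz(t,*c,0.02))
c2,st2=blob(s,325,160,0,90);print('scene',c2,st2,onz(s,*c2,0.02))
# gauge outline in top
m=((g>90)).astype(np.uint8);n,l,stt,cc=cv2.connectedComponentsWithStats(m);k=l[280,330]
cn=max(cv2.findContours((l==k).astype(np.uint8),0,2)[0],key=cv2.contourArea)
r=cv2.minAreaRect(cn);b=cv2.boxPoints(r);print('gauge',r);B=np.array([onz(t,*p,.06) for p in b]);print(B,B.mean(0))
ga=t['frame'][215:275,235:290]
gg=g[215:275,235:290];mm=(gg>200).astype(np.uint8);n,l,stt,cc=cv2.connectedComponentsWithStats(mm);print(stt,cc+[235,215])
print(onz(t,264,243,.07),onz(t,306,252,.078),onz(t,349,262,.06))
for i in range(1,n):
    if stt[i,4]>200: print('anvil',onz(t,*(cc[i]+[235,215]),.07))
E
```

```text
master top [156.24267782 278.29707113] [147 270  19  18 239] [0.43201006 0.27015983 0.02      ]
scene [324.77777778 162.45959596] [317 153  16  19 198] [0.42821778 0.27121445 0.02      ]
gauge ((306.935302734375, 253.04115295410156), (126.57892608642578, 66.48919677734375), 12.52880859375)
[[ 0.45115153  0.06377332  0.06      ]
 [ 0.61160909  0.03484102  0.06      ]
 [ 0.55056441 -0.27030499  0.06      ]
 [ 0.39373196 -0.23223324  0.06      ]] [ 0.50176425 -0.10098097  0.06      ]
[[   0    0   55   60 2668]
 [  16   15   27   26  541]
 [  47   19    8   36   90]
 [  29   28    1    1    1]] [[260.80172414 244.65329835]
 [264.05914972 242.5064695 ]
 [285.12222222 251.95555556]
 [264.         243.        ]]
[0.52093922 0.00304936 0.07      ] [ 0.50088734 -0.09776691  0.078     ] [ 0.48123205 -0.20343308  0.06      ]
anvil [0.52213965 0.00294271 0.07      ]
```

View pics/c1.png

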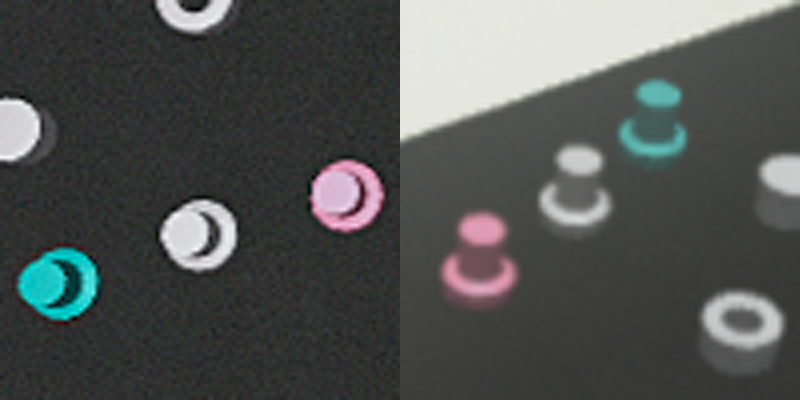

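The crop confirms it: bare steel stepped part, foot centre near (156.5,278.5) in top. I rotate the tool so it closes along world x, then travel over the master.

```bash
python3 -m pendant '[{"rz":-7.055},{"rz":-7.055},{"rz":-7.055},{"rz":-7.055},{"rz":-7.055},{"rz":-7.055},{"rz":-7.055},{"rz":-7.055},{"rz":-7.055},{"dx":0.0392,"dy":0.00875},{"dx":0.0392,"dy":0.00875},{"dx":0.0392,"dy":0.00875}]'
python3 -m pendant '[{"dx":0.0392,"dy":0.00875},{"dx":0.0392,"dy":0.00875},{"dx":0.0392,"dy":0.00875},{"dx":0.0392,"dy":0.00875},{"dx":0.0392,"dy":0.00875},{"dx":0.0392,"dy":0.00875},{"dx":0.0392,"dy":0.00875},{"dx":0.0392,"dy":0.00875},{"dx":0.0392,"dy":0.00875},{"dx":0.0392,"dy":0.00875}]'
python3 -m pendant '[{"dx":0.0392,"dy":0.00875},{"dx":0.0392,"dy":0.00875},{"dx":0.0392,"dy":0.00875},{"dx":0.0392,"dy":0.00875},{"dx":0.0392,"dy":0.00875},{"dx":0.0392,"dy":0.00875},{"dx":0.0392,"dy":0.00875},{"hand":0.07},{},{}]'
python3 - <<'E'
from h import *
w=cam('wrist');save(w,'w1');print(manip.get_state())
g=cv2.cvtColor(w['frame'],cv2.COLOR_RGB2GRAY)
hsv=cv2.cvtColor(w['frame'],cv2.COLOR_RGB2HSV)
p=proj(w,[.432,.27,.012]);print(p)
m=((g>90)&(hsv[...,1]<60)).astype(np.uint8);n,l,st,c=cv2.connectedComponentsWithStats(m)
for i in range(1,n):
    if st[i,4]>150: print(st[i],c[i],onz(w,*c[i],.012)[:2])
E
```

```text
{'clock': 0.3, 'qpos': array([-1.22901274e+00,  2.76168857e-01,  1.50532461e+00, -3.77108534e-06,
        1.36069222e+00, -1.20999632e-01]), 'qd': array([ 1.90866266e-03, -4.93878949e-04, -4.09619958e-03,  4.77544210e-04,
        3.65485986e-05,  1.40980272e-03]), 'effort': array([-1.34915942e-05, -4.16257668e+01, -2.45654047e+01, -5.24272969e-05,
        6.03601584e-03, -4.32122135e-06]), 'position': array([ 0.2566372 , -0.51435205,  0.1924051 ]), 'ee_rot': array([-2.94506576e-04,  9.73348063e-01,  2.29332641e-01, -3.44991298e-05]), 'contact_force': array([-0.07250797,  0.51984689,  0.95912864]), 'moment': array([0.03329341, 0.0242136 , 0.01408717]), 'gripper_force': 0.0, 'width': 0.08545050096052562}
[119.90663294  74.61621767]
[     0      0    560    374 117598] [224.19766493 208.19968877] [ 0.19942625 -0.47002233]
[266   0  24  21 213] [275.20657277   8.5915493 ] [ 0.40839769 -0.43112769]
[ 501    0   59   79 4173] [532.23604122  36.58063743] [ 0.51130357 -0.67907224]
[  64  383   55   37 1375] [ 91.84872727 404.45381818] [-0.15289052 -0.41497194]invalid input
invalid input
invalid input
```

View pics/w1.png

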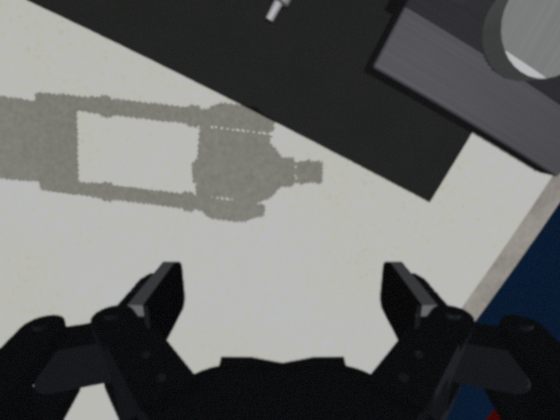

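The wrist view still shows the start pose, because the rows were refused as "invalid input". I try a row with all keys given.

```bash
python3 -m pendant '[{"dx":0,"dy":0,"dz":0,"rx":0,"ry":0,"rz":-7.055,"hand":0.07}]'; python3 -m pendant '[{"dx":0.0,"dy":0.0,"dz":0.0,"rx":0.0,"ry":0.0,"rz":-7.055}]' ; python3 -c "
from rig import manip;print(manip.get_state()['clock'])"
```

```text
clock: 0.38
position: [0.2567, -0.5145, 0.1926]
ee_rot: [-0.0, 0.957, 0.29, 0.0]
contact_force: [-0.1, -0.2, -0.2]
width: 0.0753
gripper_force: 0.0
0.3833invalid input
```

```bash
python3 -m pendant '[{"dx":0,"dy":0,"dz":0,"rx":0,"ry":0,"rz":-7.06,"hand":0.07},{"dx":0,"dy":0,"dz":0,"rx":0,"ry":0,"rz":-7.06,"hand":0.07},{"dx":0,"dy":0,"dz":0,"rx":0,"ry":0,"rz":-7.06,"hand":0.07},{"dx":0,"dy":0,"dz":0,"rx":0,"ry":0,"rz":-7.06,"hand":0.07},{"dx":0,"dy":0,"dz":0,"rx":0,"ry":0,"rz":-7.06,"hand":0.07},{"dx":0,"dy":0,"dz":0,"rx":0,"ry":0,"rz":-7.06,"hand":0.07},{"dx":0,"dy":0,"dz":0,"rx":0,"ry":0,"rz":-7.06,"hand":0.07},{"dx":0,"dy":0,"dz":0,"rx":0,"ry":0,"rz":-7.06,"hand":0.07}]'
python3 -m pendant '[{"dx":0.039,"dy":0.0087,"dz":0,"rx":0,"ry":0,"rz":0,"hand":0.07},{"dx":0.039,"dy":0.0087,"dz":0,"rx":0,"ry":0,"rz":0,"hand":0.07},{"dx":0.039,"dy":0.0087,"dz":0,"rx":0,"ry":0,"rz":0,"hand":0.07},{"dx":0.039,"dy":0.0087,"dz":0,"rx":0,"ry":0,"rz":0,"hand":0.07},{"dx":0.039,"dy":0.0087,"dz":0,"rx":0,"ry":0,"rz":0,"hand":0.07},{"dx":0.039,"dy":0.0087,"dz":0,"rx":0,"ry":0,"rz":0,"hand":0.07},{"dx":0.039,"dy":0.0087,"dz":0,"rx":0,"ry":0,"rz":0,"hand":0.07},{"dx":0.039,"dy":0.0087,"dz":0,"rx":0,"ry":0,"rz":0,"hand":0.07},{"dx":0.039,"dy":0.0087,"dz":0,"rx":0,"ry":0,"rz":0,"hand":0.07},{"dx":0.039,"dy":0.0087,"dz":0,"rx":0,"ry":0,"rz":0,"hand":0.07}]'
python3 -m pendant '[{"dx":0.039,"dy":0.0087,"dz":0,"rx":0,"ry":0,"rz":0,"hand":0.07},{"dx":0.039,"dy":0.0087,"dz":0,"rx":0,"ry":0,"rz":0,"hand":0.07},{"dx":0.039,"dy":0.0087,"dz":0,"rx":0,"ry":0,"rz":0,"hand":0.07},{"dx":0.039,"dy":0.0087,"dz":0,"rx":0,"ry":0,"rz":0,"hand":0.07},{"dx":0.039,"dy":0.0087,"dz":0,"rx":0,"ry":0,"rz":0,"hand":0.07},{"dx":0.039,"dy":0.0087,"dz":0,"rx":0,"ry":0,"rz":0,"hand":0.07},{"dx":0.039,"dy":0.0087,"dz":0,"rx":0,"ry":0,"rz":0,"hand":0.07},{"dx":0.039,"dy":0.0087,"dz":0,"rx":0,"ry":0,"rz":0,"hand":0.07},{"dx":0.039,"dy":0.0087,"dz":0,"rx":0,"ry":0,"rz":0,"hand":0.07},{"dx":0.039,"dy":0.0087,"dz":0,"rx":0,"ry":0,"rz":0,"hand":0.07},{"dx":0,"dy":0,"dz":0,"rx":0,"ry":0,"rz":0,"hand":0.07},{"dx":0,"dy":0,"dz":0,"rx":0,"ry":0,"rz":0,"hand":0.07}]'
python3 - <<'E'
from h import *
w=cam('wrist');save(w,'w2')
g=cv2.cvtColor(w['frame'],cv2.COLOR_RGB2GRAY)
hsv=cv2.cvtColor(w['frame'],cv2.COLOR_RGB2HSV)
p=proj(w,[.432,.27,.012]);print(p)
m=((g>90)&(hsv[...,1]<60)).astype(np.uint8);n,l,st,c=cv2.connectedComponentsWithStats(m)
for i in range(1,n):
    if st[i,4]>150: print(st[i],c[i],onz(w,*c[i],.012)[:2])
E
```

```text
clock: 1.05
position: [0.2567, -0.5145, 0.1927]
ee_rot: [-0.0, 0.705, 0.71, 0.0]
contact_force: [0.9, 0.1, 0.4]
width: 0.0702
gripper_force: 0.0
clock: 1.88
position: [0.3433, -0.1227, 0.1929]
ee_rot: [0.0, 0.707, 0.707, 0.0]
contact_force: [0.9, -0.6, -0.1]
width: 0.0699
gripper_force: 0.0
clock: 2.88
position: [0.4299, 0.2672, 0.1921]
ee_rot: [-0.0, 0.705, 0.709, -0.0]
contact_force: [0.5, -0.1, -0.6]
width: 0.0696
gripper_force: 0.0
[284.5257497 178.3278879]
[    0     0   185   361 55320] [ 83.9532538  159.80314534] [0.20907957 0.29062533]
[ 327   37   43   45 1518] [347.62977602  59.23386034] [0.49533709 0.39327109]
[ 402  147   46   46 1334] [424.6904048  169.10869565] [0.58681008 0.28152859]
[ 264  159   40   40 1225] [283.31428571 178.99510204] [0.43067232 0.26925007]
[ 516  191   44   93 3124] [540.92285531 240.70326504] [0.74351056 0.19677032]
[297 256  22  16 247] [307.2145749  263.02834008] [0.45954214 0.16885234]
[  84  371   61   49 1950] [118.19179487 398.9774359 ] [ 0.19995419 -0.04374598]
```

View pics/w2.png

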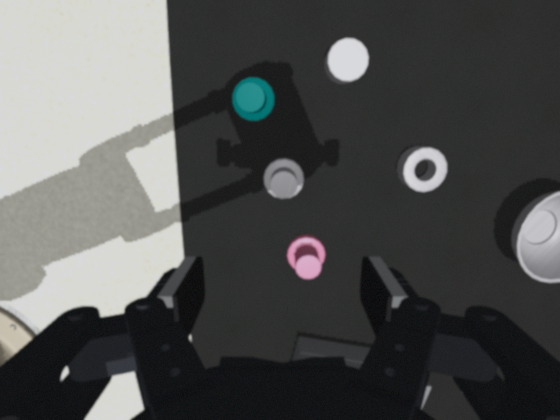

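The wrist view shows the master at (284,179) between the fingers, turquoise at (253,98) and pink at (307,257), both clear of the closing line. Descend, grip and lift.

```bash
python3 -m pendant '[{"dx":0.002,"dy":0.001,"dz":0.03,"rx":0,"ry":0,"rz":0,"hand":0.07},{"dx":0,"dy":0,"dz":0.03,"rx":0,"ry":0,"rz":0,"hand":0.07},{"dx":0,"dy":0,"dz":0.03,"rx":0,"ry":0,"rz":0,"hand":0.07},{"dx":0,"dy":0,"dz":0.03,"rx":0,"ry":0,"rz":0,"hand":0.07},{"dx":0,"dy":0,"dz":0.025,"rx":0,"ry":0,"rz":0,"hand":0.07},{"dx":0,"dy":0,"dz":0.015,"rx":0,"ry":0,"rz":0,"hand":0.07},{"dx":0,"dy":0,"dz":0.014,"rx":0,"ry":0,"rz":0,"hand":0.07},{"dx":0,"dy":0,"dz":0,"rx":0,"ry":0,"rz":0,"hand":0.07}]'
python3 -m pendant '[{"dx":0,"dy":0,"dz":0,"rx":0,"ry":0,"rz":0,"hand":0.05},{"dx":0,"dy":0,"dz":0,"rx":0,"ry":0,"rz":0,"hand":0.04},{"dx":0,"dy":0,"dz":0,"rx":0,"ry":0,"rz":0,"hand":0.032},{"dx":0,"dy":0,"dz":0,"rx":0,"ry":0,"rz":0,"hand":0.028},{"dx":0,"dy":0,"dz":0,"rx":0,"ry":0,"rz":0,"hand":0.02},{"dx":0,"dy":0,"dz":0,"rx":0,"ry":0,"rz":0,"hand":0.02},{"dx":0,"dy":0,"dz":0,"rx":0,"ry":0,"rz":0,"hand":0.02},{"dx":0,"dy":0,"dz":0,"rx":0,"ry":0,"rz":0,"hand":0.02},{"dx":0,"dy":0,"dz":0,"rx":0,"ry":0,"rz":0,"hand":0.02}]' 40
```

```text
clock: 3.6
position: [0.4285, 0.2647, 0.0164]
ee_rot: [-0.001, 0.708, 0.707, -0.003]
contact_force: [-1.2, -0.9, -0.1]
width: 0.0702
gripper_force: 0.0
clock: 4.35
position: [0.431, 0.2676, 0.0187]
ee_rot: [0.0, 0.707, 0.707, 0.0]
contact_force: [0.4, -0.9, -0.2]
width: 0.02
gripper_force: 0.0
```

```bash
python3 - <<'E'
from h import *
w=cam('wrist');t=cam('top');c=cv2.resize(t['frame'][200:320,80:240],(560,420),interpolation=cv2.INTER_CUBIC)
s=manip.get_state();print(s['position'],s['width'],s['gripper_force'])
cv2.imwrite('pics/w3.png',cv2.resize(np.hstack([w['frame'],c])[:,:,::-1],(800,300)))
E
```

```text
[0.43099647 0.26765369 0.01864868] 0.01982920915847453 0.0
```

View pics/w3.png

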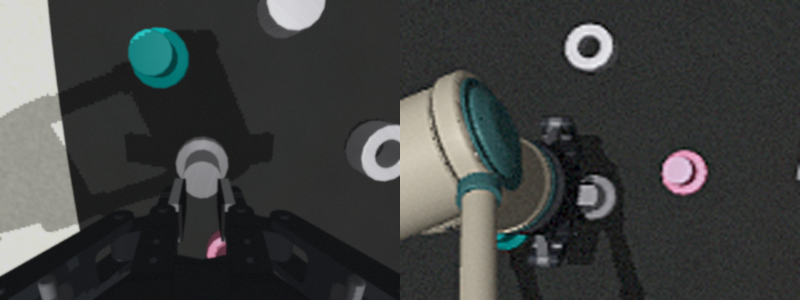

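```bash
python3 - <<'E'
from h import *
w=cam('wrist');t=cam('top');R0=rot(manip.get_state()['ee_rot']);P=manip.get_state()['position']
print('TCP',proj(w,P),'grasp',proj(w,P+R0@[0,0,-.0187]),'top view',proj(t,P), proj(t,P+[0,0,.0187]))
print(onz(w,283,225,.012))
g=cv2.cvtColor(w['frame'],cv2.COLOR_RGB2GRAY)
cv2.imwrite('pics/w4.png',cv2.resize(w['frame'][150:360,140:420],(800,600),interpolation=cv2.INTER_CUBIC)[:,:,::-1])
E
```

```text
TCP [282.96553355 238.01276909] grasp [283.06677757 250.38871526] top view [157.38211906 278.75724353] [155.21270049 278.44609009]
[0.43102317 0.27340897 0.012     ]
```

View pics/w4.png

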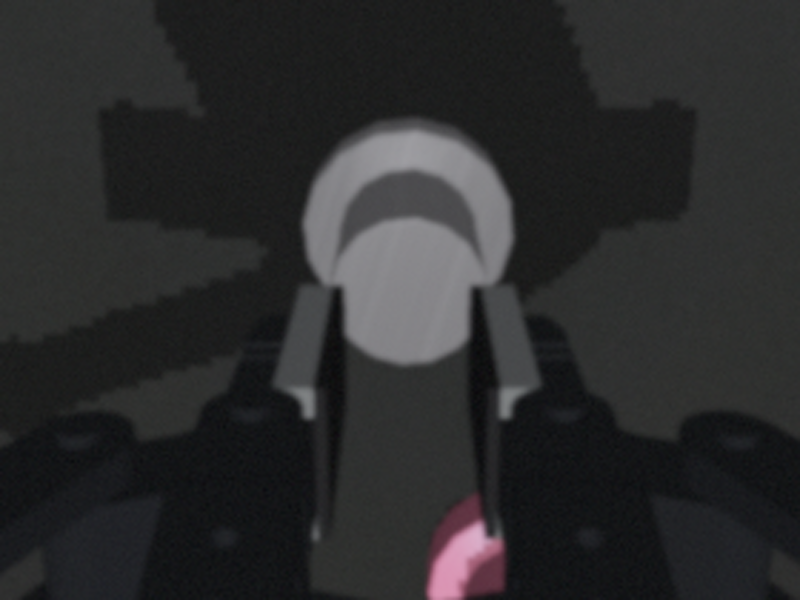

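```bash
python3 - <<'E'
from h import *
w=cam('wrist')
print(w['fx'],w['D'],w['mount'],w['P'])
for z in(.0,.012,.045):
  r=.022 if z<.02 else .014
  print(z,proj(w,[.431-r,.27,z]),proj(w,[.431+r,.27,z]))
for z in (.0187,.05,.06,.07): print(z,[ (proj(w,[.431+a,.2677+b,z])-[140,150])*2.857 for a in(-.01,.01) for b in (0.011,)])
s=cam('scene');c=s['frame'][90:250,220:420];cv2.imwrite('pics/s2.png',cv2.resize(c,(750,600),interpolation=cv2.INTER_CUBIC)[:,:,::-1])
print(proj(s,[.431,.2677,.0187]))
E
```

```text
333.250791483527 [-0.06633112  0.          0.          0.          0.        ] [[ 2.10676203e-04  9.63311437e-01  2.68385976e-01  6.75345880e-02]
 [ 9.99999977e-01 -2.13853068e-04 -1.73969275e-05 -5.75727416e-04]
 [ 4.06365051e-05  2.68385973e-01 -9.63311459e-01 -1.81987308e-01]
 [ 0.00000000e+00  0.00000000e+00  0.00000000e+00  1.00000000e+00]] [0.43036312 0.3351825  0.20059269]
0.0 [248.13420359 224.14134174] [317.65799679 224.22033032]
0.012 [246.17522211 230.34066785] [319.71824525 230.42328987]
0.045 [255.2928993  251.81312037] [310.95575847 251.87283665]
0.0187 [array([358.58388052, 199.41623472]), array([458.58071603, 199.53051218])]
0.05 [array([349.73897069, 254.53194949]), array([468.49020354, 254.6623386 ])]
0.06 [array([346.1768956 , 276.76295311]), array([472.48079363, 276.89900204])]
0.07 [array([342.1366738 , 302.00227683]), array([477.00688609, 302.14409748])]
[324.32936267 163.61183473]
```

View pics/s2.png

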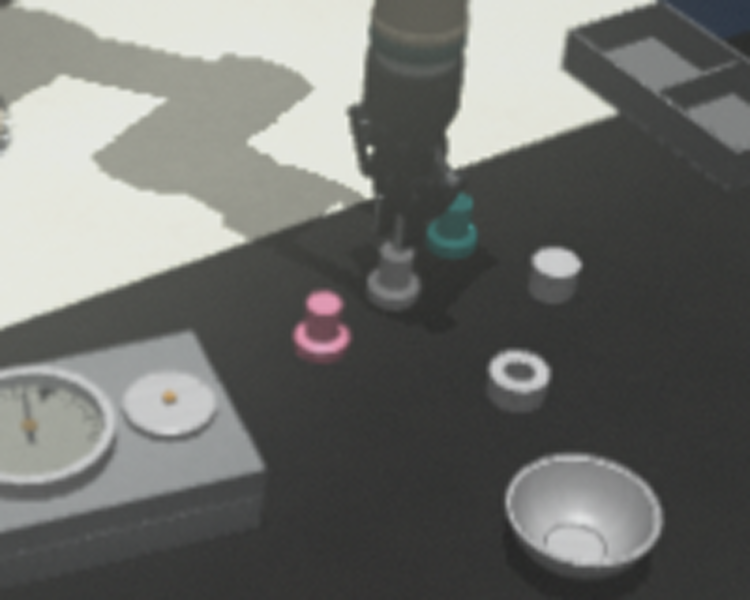

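The crop of the scene view shows the fingertips ending at the neck's top (crop 398,245). The wrist view also puts the tips at z≈0.06 although the reported TCP is 0.019, so the real fingers end about 43 mm short of the reported TCP. I check this before going deeper.

```bash
python3 - <<'E'
from h import *
s=cam('scene')
for z in (.0187,.04,.05,.06,.07): print(z,[((proj(s,[.431+a,.2677,z])-[220,90])*3.75).round() for a in(-.014,.014)])
E
python3 -m pendant '[{"dx":0,"dy":0,"dz":0,"rx":0,"ry":0,"rz":0,"hand":0.06},{"dx":0.001,"dy":0,"dz":0,"rx":0,"ry":0,"rz":0,"hand":0.06},{"dx":0.001,"dy":0,"dz":0,"rx":0,"ry":0,"rz":0,"hand":0.06},{"dx":0,"dy":0,"dz":0,"rx":0,"ry":0,"rz":0,"hand":0.06},{"dx":0,"dy":0,"dz":0.004,"rx":0,"ry":0,"rz":0,"hand":0.06},{"dx":0,"dy":0,"dz":0.004,"rx":0,"ry":0,"rz":0,"hand":0.06},{"dx":0,"dy":0,"dz":0.004,"rx":0,"ry":0,"rz":0,"hand":0.06},{"dx":0,"dy":0,"dz":0,"rx":0,"ry":0,"rz":0,"hand":0.06}]'
python3 - <<'E'
from h import *
w=cam('wrist');cv2.imwrite('pics/w5.png',w['frame'][130:340,100:460,::-1]);print(w['P'])
E
```

```text
0.0187 [array([382., 267.]), array([401., 285.])]
0.04 [array([384., 247.]), array([403., 265.])]
0.05 [array([385., 237.]), array([404., 255.])]
0.06 [array([386., 227.]), array([406., 245.])]
0.07 [array([387., 217.]), array([407., 235.])]
clock: 5.37
position: [0.4302, 0.2692, 0.0056]
ee_rot: [-0.0, 0.707, 0.707, -0.001]
contact_force: [-0.4, -0.9, -0.0]
width: 0.0599
gripper_force: 0.0
[0.42987765 0.33689433 0.18749614]
```

View pics/w5.png

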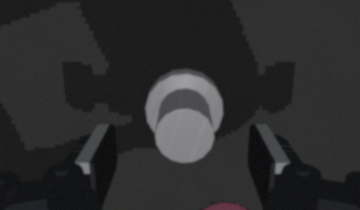

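The scene view gives tip z≈0.06 too, and TCP at 0.006 met no contact. So the real tip is about 42 mm above the reported TCP. In the wrist crop the master (185,110) sits centred between the pads. I descend 30 mm more and grip.

```bash
python3 -m pendant '[{"dx":0.001,"dy":0.001,"dz":0.008,"rx":0,"ry":0,"rz":0,"hand":0.06},{"dx":0,"dy":0,"dz":0.008,"rx":0,"ry":0,"rz":0,"hand":0.06},{"dx":0,"dy":0,"dz":0.006,"rx":0,"ry":0,"rz":0,"hand":0.06},{"dx":0,"dy":0,"dz":0.004,"rx":0,"ry":0,"rz":0,"hand":0.06},{"dx":0,"dy":0,"dz":0.003,"rx":0,"ry":0,"rz":0,"hand":0.06},{"dx":0,"dy":0,"dz":0,"rx":0,"ry":0,"rz":0,"hand":0.06}]'
python3 -m pendant '[{"dx":0,"dy":0,"dz":0,"rx":0,"ry":0,"rz":0,"hand":0.04},{"dx":0,"dy":0,"dz":0,"rx":0,"ry":0,"rz":0,"hand":0.035},{"dx":0,"dy":0,"dz":0,"rx":0,"ry":0,"rz":0,"hand":0.03},{"dx":0,"dy":0,"dz":0,"rx":0,"ry":0,"rz":0,"hand":0.02},{"dx":0,"dy":0,"dz":0,"rx":0,"ry":0,"rz":0,"hand":0.02},{"dx":0,"dy":0,"dz":0,"rx":0,"ry":0,"rz":0,"hand":0.02},{"dx":0,"dy":0,"dz":0,"rx":0,"ry":0,"rz":0,"hand":0.02},{"dx":0,"dy":0,"dz":0,"rx":0,"ry":0,"rz":0,"hand":0.02}]' 40
```

```text
clock: 5.92
position: [0.4314, 0.2703, -0.0232]
ee_rot: [-0.0, 0.707, 0.707, -0.001]
contact_force: [-0.4, -0.3, 0.6]
width: 0.0599
gripper_force: 0.0
clock: 6.58
position: [0.4322, 0.2708, -0.0219]
ee_rot: [0.0, 0.707, 0.707, 0.0]
contact_force: [-1.6, 0.1, 4.4]
width: 0.0263
gripper_force: 39.8
```

Gripped (26 mm, 40 N). Lift, and meanwhile triangulate the plunger from the first pictures.

```bash
python3 -m pendant '[{"dx":0,"dy":0,"dz":-0.005,"rx":0,"ry":0,"rz":0,"hand":0.02},{"dx":0,"dy":0,"dz":-0.01,"rx":0,"ry":0,"rz":0,"hand":0.02},{"dx":0,"dy":0,"dz":-0.02,"rx":0,"ry":0,"rz":0,"hand":0.02},{"dx":0,"dy":0,"dz":-0.03,"rx":0,"ry":0,"rz":0,"hand":0.02},{"dx":0,"dy":0,"dz":-0.03,"rx":0,"ry":0,"rz":0,"hand":0.02},{"dx":0,"dy":0,"dz":-0.025,"rx":0,"ry":0,"rz":0,"hand":0.02},{"dx":0,"dy":0,"dz":-0.01,"rx":0,"ry":0,"rz":0,"hand":0.02},{"dx":0,"dy":0,"dz":0,"rx":0,"ry":0,"rz":0,"hand":0.02},{"dx":0,"dy":0,"dz":0,"rx":0,"ry":0,"rz":0,"hand":0.02}]'
python3 - <<'E'
from h import *
for n in('top','scene'):
    d=cam(n);f=cv2.imread(f'pics/{n}.png')
    h=cv2.cvtColor(f,cv2.COLOR_BGR2HSV)
    m=((h[...,0]>8)&(h[...,0]<28)&(h[...,1]>90)&(h[...,2]>90)).astype(np.uint8)
    k,l,st,c=cv2.connectedComponentsWithStats(m)
    for i in range(1,k):
        q=onz(d,*c[i],.075)
        if .35<q[0]<.65 and abs(q[1]+.1)<.2: print(n,c[i],st[i,4],q)
    # wheel: dark blob in gauge
    g=cv2.cvtColor(f,cv2.COLOR_BGR2GRAY);k,l,st,c=cv2.connectedComponentsWithStats((g<70).astype(np.uint8))
    for i in range(1,k):
        q=onz(d,*c[i],.06)
        if .4<q[0]<.6 and abs(q[1]+.1)<.16 and 20<st[i,4]<1000: print(n,'dark',c[i],st[i],q)
E
```

```text
clock: 7.33
position: [0.4316, 0.2704, 0.1073]
ee_rot: [0.0, 0.707, 0.707, -0.0]
contact_force: [-0.8, -0.2, -3.2]
width: 0.0263
gripper_force: 39.7
top [263.875 242.25 ] 8 [0.52209592 0.00327657 0.075     ]
top [306.71428571 251.5       ] 14 [ 0.50245406 -0.0997057   0.075     ]
top dark [348.47252747 261.53846154] [344 251  11  22  91] [ 0.48231377 -0.20216824  0.06      ]
scene [264.66666667 195.33333333] 3 [0.52198025 0.00084527 0.075     ]
```

```bash
python3 -m pendant '[{"dx":-0.018,"dy":0.006,"dz":0,"rx":0,"ry":0,"rz":0,"hand":0.02},{"dx":-0.03,"dy":0.01,"dz":0,"rx":0,"ry":0,"rz":0,"hand":0.02},{"dx":-0.035,"dy":0.012,"dz":0,"rx":0,"ry":0,"rz":0,"hand":0.02},{"dx":-0.035,"dy":0.012,"dz":0,"rx":0,"ry":0,"rz":0,"hand":0.02},{"dx":-0.035,"dy":0.012,"dz":0,"rx":0,"ry":0,"rz":0,"hand":0.02},{"dx":-0.035,"dy":0.012,"dz":0,"rx":0,"ry":0,"rz":0,"hand":0.02},{"dx":-0.035,"dy":0.012,"dz":0,"rx":0,"ry":0,"rz":0,"hand":0.02},{"dx":-0.03,"dy":0.01,"dz":0,"rx":0,"ry":0,"rz":0,"hand":0.02},{"dx":-0.015,"dy":0.0045,"dz":0,"rx":0,"ry":0,"rz":0,"hand":0.02},{"dx":0,"dy":0,"dz":0,"rx":0,"ry":0,"rz":0,"hand":0.02},{"dx":0,"dy":0,"dz":0,"rx":0,"ry":0,"rz":0,"hand":0.02},{"dx":0,"dy":0,"dz":0,"rx":0,"ry":0,"rz":0,"hand":0.02}]'
python3 - <<'E'
from h import *
w=cam('wrist');save(w,'w6');f=w['frame'];P=manip.get_state()['position'];print(P)
g=cv2.cvtColor(f,cv2.COLOR_RGB2GRAY)
print('base centre proj',proj(w,P+[0,0,.0219]),'foot top',proj(w,P+[0,0,.034]),'anvil proj',proj(w,[.522,.002,.07]))
E
```

```text
clock: 8.43
position: [0.5213, 0.0035, 0.1062]
ee_rot: [-0.002, 0.707, 0.707, -0.001]
contact_force: [-1.4, 0.4, -2.6]
width: 0.026
gripper_force: 39.7
[0.52142904 0.00382332 0.10659085]
base centre proj [283.18630797 252.40484745] foot top [283.18267698 262.17484185] anvil proj [284.02430944 221.7040254 ]
```

View pics/w6.png

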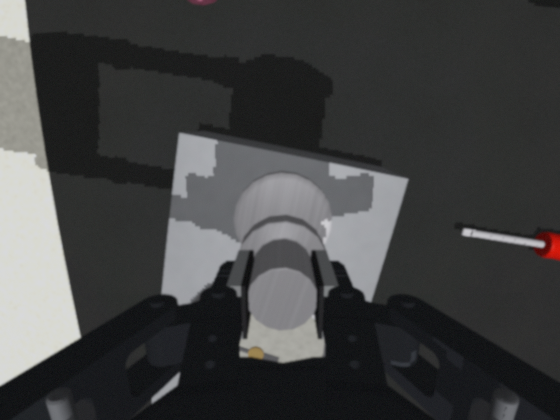

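This was the last picture: the anvil disc is centred at about (283,220), matching its projection (284,222), and the master is held upright above it. Lower it gently.

```bash
python3 -m pendant '[{"dx":-0.0015,"dy":0.0005,"dz":0.012,"rx":0,"ry":0,"rz":0,"hand":0.02},{"dx":0,"dy":0,"dz":0.018,"rx":0,"ry":0,"rz":0,"hand":0.02},{"dx":0,"dy":0,"dz":0.012,"rx":0,"ry":0,"rz":0,"hand":0.02},{"dx":0,"dy":0,"dz":0.006,"rx":0,"ry":0,"rz":0,"hand":0.02},{"dx":0,"dy":0,"dz":0.003,"rx":0,"ry":0,"rz":0,"hand":0.02},{"dx":0,"dy":0,"dz":0,"rx":0,"ry":0,"rz":0,"hand":0.02},{"dx":0,"dy":0,"dz":0,"rx":0,"ry":0,"rz":0,"hand":0.02}]'
python3 -m pendant '[{"dx":0,"dy":0,"dz":0.001,"rx":0,"ry":0,"rz":0,"hand":0.02},{"dx":0,"dy":0,"dz":0.001,"rx":0,"ry":0,"rz":0,"hand":0.02},{"dx":0,"dy":0,"dz":0.001,"rx":0,"ry":0,"rz":0,"hand":0.02},{"dx":0,"dy":0,"dz":0.001,"rx":0,"ry":0,"rz":0,"hand":0.02},{"dx":0,"dy":0,"dz":0,"rx":0,"ry":0,"rz":0,"hand":0.02}]'
```

```text
clock: 9.07
position: [0.5236, 0.0016, 0.0571]
ee_rot: [0.0, 0.706, 0.708, 0.0]
contact_force: [-0.3, -0.4, -3.0]
width: 0.0261
gripper_force: 39.7
clock: 9.48
position: [0.5234, 0.0011, 0.0527]
ee_rot: [0.0, 0.707, 0.707, 0.0]
contact_force: [0.5, -0.7, -1.9]
width: 0.026
gripper_force: 39.7
```

```bash
python3 -m pendant '[{"dx":0,"dy":-0.0005,"dz":0.001,"rx":0,"ry":0,"rz":0,"hand":0.02},{"dx":0.0005,"dy":0,"dz":0.001,"rx":0,"ry":0,"rz":0,"hand":0.02},{"dx":0,"dy":0,"dz":0.001,"rx":0,"ry":0,"rz":0,"hand":0.02},{"dx":0,"dy":0,"dz":0,"rx":0,"ry":0,"rz":0,"hand":0.02}]'
python3 -m pendant '[{"dx":0,"dy":0,"dz":0.0005,"rx":0,"ry":0,"rz":0,"hand":0.02},{"dx":0,"dy":0,"dz":0,"rx":0,"ry":0,"rz":0,"hand":0.02}]'
python3 -m pendant '[{"dx":0,"dy":0,"dz":0.0005,"rx":0,"ry":0,"rz":0,"hand":0.02},{"dx":0,"dy":0,"dz":0,"rx":0,"ry":0,"rz":0,"hand":0.02}]'
```

```text
clock: 9.82
position: [0.5228, 0.0016, 0.0495]
ee_rot: [0.0, 0.707, 0.707, -0.0]
contact_force: [0.4, -0.4, -2.2]
width: 0.0262
gripper_force: 39.7
clock: 9.98
position: [0.5228, 0.0016, 0.0491]
ee_rot: [0.0, 0.707, 0.707, -0.0]
contact_force: [0.7, -0.3, -1.1]
width: 0.0262
gripper_force: 39.7
clock: 10.15
position: [0.5228, 0.0016, 0.0487]
ee_rot: [0.0, 0.707, 0.707, -0.0]
contact_force: [-0.1, -0.1, -1.6]
width: 0.0261
gripper_force: 39.7
```

```bash
python3 -m pendant '[{"dx":0,"dy":0,"dz":0.0005,"rx":0,"ry":0,"rz":0,"hand":0.02},{"dx":0,"dy":0,"dz":0,"rx":0,"ry":0,"rz":0,"hand":0.02}]'
python3 -m pendant '[{"dx":0,"dy":0,"dz":0.0005,"rx":0,"ry":0,"rz":0,"hand":0.02},{"dx":0,"dy":0,"dz":0,"rx":0,"ry":0,"rz":0,"hand":0.02}]'
```

```text
clock: 10.32
position: [0.5228, 0.0016, 0.0482]
ee_rot: [0.0, 0.707, 0.707, -0.0]
contact_force: [0.3, -0.4, -2.3]
width: 0.0258
gripper_force: 39.8
clock: 10.48
position: [0.5228, 0.0016, 0.0482]
ee_rot: [0.0, 0.707, 0.707, 0.0]
contact_force: [-0.3, -1.1, 2.2]
width: 0.026
gripper_force: 40.2
```

Contact felt. Release gently and rise.

```bash
python3 -m pendant '[{"dx":0,"dy":0,"dz":0,"rx":0,"ry":0,"rz":0,"hand":0.028},{"dx":0,"dy":0,"dz":0,"rx":0,"ry":0,"rz":0,"hand":0.032},{"dx":0,"dy":0,"dz":0,"rx":0,"ry":0,"rz":0,"hand":0.04},{"dx":0,"dy":0,"dz":0,"rx":0,"ry":0,"rz":0,"hand":0.05},{"dx":0,"dy":0,"dz":0,"rx":0,"ry":0,"rz":0,"hand":0.056},{"dx":0,"dy":0,"dz":-0.01,"rx":0,"ry":0,"rz":0,"hand":0.056},{"dx":0,"dy":0,"dz":-0.02,"rx":0,"ry":0,"rz":0,"hand":0.056},{"dx":0,"dy":0,"dz":-0.03,"rx":0,"ry":0,"rz":0,"hand":0.056},{"dx":0,"dy":0,"dz":-0.03,"rx":0,"ry":0,"rz":0,"hand":0.056},{"dx":0,"dy":0,"dz":0,"rx":0,"ry":0,"rz":0,"hand":0.056}]' 20
python3 - <<'E'
from h import *
t=cam('top');w=cam('wrist');save(w,'w7');save(t,'t7')
# master in wrist: bright round on anvil; compare projections
g=cv2.cvtColor(w['frame'],cv2.COLOR_RGB2GRAY)
print('anvil proj',proj(w,[.522,.002,.07]),'mtop',proj(w,[.522,.002,.115]))
e=cv2.HoughCircles(cv2.medianBlur(g,3),cv2.HOUGH_GRADIENT_ALT,1.2,5,param1=150,param2=.7,minRadius=15,maxRadius=90)
print(e)
E
```

```text
clock: 11.32
position: [0.5272, 0.0012, 0.1442]
ee_rot: [0.005, 0.707, 0.707, 0.004]
contact_force: [1.0, -0.5, 0.1]
width: 0.0559
gripper_force: 0.0
anvil proj [277.21395741 205.29908643] mtop [276.84822816 222.80831483]
[[[249.6      195.6       60.88613 ]
  [276.       211.2       31.134068]
  [242.4      214.8       74.25413 ]
  [262.8      315.6       48.000767]
  [265.2      322.8       60.11262 ]
  [276.       211.2       44.882153]
  [276.       223.2       21.34196 ]
  [199.2      105.6       28.39208 ]
  [342.       176.4       20.516682]
  [276.       211.2       18.463697]]]
```

The foot circle at (276,211) and neck top at (276,223) match the anvil's projection to about 2 mm, so the master stands upright and centred. Next I turn the tool so the 22 mm finger flat lies along the gauge's x, close the fingers, and go above the wheel.

```bash
python3 -m pendant '[{"dx":0,"dy":0,"dz":0,"rx":0,"ry":0,"rz":7.15,"hand":0.056},{"dx":0,"dy":0,"dz":0,"rx":0,"ry":0,"rz":7.15,"hand":0.056},{"dx":0,"dy":0,"dz":0,"rx":0,"ry":0,"rz":7.15,"hand":0.056},{"dx":0,"dy":0,"dz":0,"rx":0,"ry":0,"rz":7.15,"hand":0.04},{"dx":0,"dy":0,"dz":0,"rx":0,"ry":0,"rz":7.15,"hand":0.03},{"dx":0,"dy":0,"dz":0,"rx":0,"ry":0,"rz":7.15,"hand":0.02},{"dx":0,"dy":0,"dz":0,"rx":0,"ry":0,"rz":7.15,"hand":0},{"dx":0,"dy":0,"dz":0,"rx":0,"ry":0,"rz":7.15,"hand":0},{"dx":0,"dy":0,"dz":0,"rx":0,"ry":0,"rz":7.15,"hand":0},{"dx":0,"dy":0,"dz":0,"rx":0,"ry":0,"rz":7.15,"hand":0},{"dx":0,"dy":0,"dz":0,"rx":0,"ry":0,"rz":7.15,"hand":0},{"dx":0,"dy":0,"dz":0,"rx":0,"ry":0,"rz":7.15,"hand":0}]'
python3 -m pendant '[{"dx":0,"dy":0,"dz":0,"rx":0,"ry":0,"rz":7.15,"hand":0},{"dx":0,"dy":0,"dz":0,"rx":0,"ry":0,"rz":7.15,"hand":0},{"dx":0,"dy":0.02,"dz":0,"rx":0,"ry":0,"rz":0.8,"hand":0},{"dx":0,"dy":0.03,"dz":0,"rx":0,"ry":0,"rz":0,"hand":0},{"dx":0,"dy":0.03,"dz":0,"rx":0,"ry":0,"rz":0,"hand":0},{"dx":0,"dy":0.03,"dz":0,"rx":0,"ry":0,"rz":0,"hand":0},{"dx":0,"dy":0.03,"dz":0,"rx":0,"ry":0,"rz":0,"hand":0},{"dx":0,"dy":0.03,"dz":0,"rx":0,"ry":0,"rz":0,"hand":0},{"dx":0,"dy":0.025,"dz":0,"rx":0,"ry":0,"rz":0,"hand":0},{"dx":0,"dy":0.015,"dz":0,"rx":0,"ry":0,"rz":0,"hand":0},{"dx":0,"dy":0,"dz":0,"rx":0,"ry":0,"rz":0,"hand":0},{"dx":0,"dy":0,"dz":0,"rx":0,"ry":0,"rz":0,"hand":0}]'
cat >> h.py <<'E'
C=np.array([.502,-.1005,.078]);YAW=-10.9
def dial(d,C=C,save_as=None):
    """rectify the dial seen by d to gauge axes, 4 px/mm, and report dark angle profiles (ccw deg from gauge +x)"""
    f=cv2.cvtColor(d['frame'],cv2.COLOR_RGB2GRAY).astype(np.float32)
    a=np.radians(np.arange(0,360,1.0)+YAW); prof={}
    for name,rs in (('needle',(20,25,30)),('wedge',(40,42,44,46)),('hub',(8,11))):
        v=[]
        for r in rs:
            uv=np.array([proj(d,C+[r*1e-3*np.cos(x),r*1e-3*np.sin(x),0]) for x in a]).astype(np.float32)
            v.append(cv2.remap(f,uv[:,0].copy(),uv[:,1].copy(),cv2.INTER_LINEAR)[:,0])
        prof[name]=np.mean(v,0)
    return prof
def dips(p,n=4):
    q=np.median(p)-p; q=np.convolve(np.r_[q[-3:],q,q[:3]],np.ones(7)/7,'valid'); out=[]
    for _ in range(n):
        i=int(q.argmax()); out.append((i,round(float(q[i]),1)))
        q[np.arange(i-12,i+13)%360]=-99
    return out
E
python3 - <<'E'
from h import *
t=cam('top');save(t,'t8');w=cam('wrist');save(w,'w8')
d=dict(t);d['frame']=cv2.imread('pics/top.png')[:,:,::-1].copy()
for n,x in(('start top',d),('top',t),('wrist',w)):
    p=dial(x)
    print(n,{k:dips(v) for k,v in p.items()})
print('slot in wrist',proj(w,[.482,-.204,.06]),proj(w,C),manip.get_state()['position'],proj(t,C))
g=cv2.cvtColor(w['frame'],cv2.COLOR_RGB2GRAY)
E
```

```text
clock: 12.42
position: [0.5215, 0.0018, 0.1364]
ee_rot: [-0.0, 0.999, 0.034, -0.002]
contact_force: [0.2, -0.1, 0.1]
width: -0.0001
gripper_force: 0.0
clock: 13.42
position: [0.4825, -0.2045, 0.1366]
ee_rot: [-0.001, 0.995, -0.096, -0.001]
contact_force: [-0.1, 0.6, 0.1]
width: 0.0
gripper_force: 0.0
start top {'needle': [(168, 53.5), (337, 1.2), (72, 1.1), (358, 1.0)], 'wedge': [(150, 62.9), (231, 22.8), (203, 13.1), (98, 9.7)], 'hub': [(354, 78.8), (341, 52.3), (7, 49.8), (166, 48.0)]}
top {'needle': [(90, 54.9), (277, 2.0), (251, 1.3), (338, 1.3)], 'wedge': [(150, 64.0), (231, 23.1), (203, 14.0), (98, 10.0)], 'hub': [(266, 79.2), (279, 59.1), (92, 58.3), (253, 42.6)]}
wrist {'needle': [(92, 63.1), (266, 7.3), (122, 1.7), (51, 1.5)], 'wedge': [(157, 82.8), (95, 28.5), (125, 26.2), (82, 24.0)], 'hub': [(267, 71.5), (95, 70.6), (254, 62.8), (280, 41.7)]}
slot in wrist [281.85348344 205.14922475] [143.03824026 211.11163361] [ 0.48301001 -0.20344549  0.13698385] [307.15142022 251.56267857]
```

The top view reads the needle at 90° (it was 168° at the start), a turn of about 1.37 rad, so the plunger is flush. The wedge is at 150°, so it must turn about 60° more, which is about 36 mm of rim. I shift to the stroke start and locate the real closed fingertip by comparing wrist frames.

```bash
python3 -m pendant '[{"dx":-0.008,"dy":0,"dz":0.015,"rx":0,"ry":0,"rz":0,"hand":0},{"dx":0,"dy":0,"dz":0.02,"rx":0,"ry":0,"rz":0,"hand":0},{"dx":0,"dy":0,"dz":0.01,"rx":0,"ry":0,"rz":0,"hand":0},{"dx":0,"dy":0,"dz":0,"rx":0,"ry":0,"rz":0,"hand":0}]'
python3 - <<'E'
from h import *
w=cam('wrist');save(w,'w9');P=manip.get_state()['position'];Rm=rot(manip.get_state()['ee_rot'])
a=cv2.cvtColor(cv2.imread('pics/w8.png'),6).astype(int);b=cv2.cvtColor(w['frame'],cv2.COLOR_RGB2GRAY).astype(int)
for u in(268,275,282,289,296): print(u,[(v,int(a[v,u]),int(b[v,u])) for v in range(200,312,6)])
for z in(0,-.02,-.03,-.04,-.05): print(z,[proj(w,P+Rm@[x,0,z]).round(1) for x in(-.011,0,.011)])
E
```

```text
clock: 13.85
position: [0.4739, -0.2009, 0.0904]
ee_rot: [-0.001, 0.996, -0.094, -0.002]
contact_force: [-0.0, -0.1, -0.7]
width: -0.0001
gripper_force: 0.0
268 [(200, 68, 47), (206, 66, 48), (212, 65, 46), (218, 66, 45), (224, 72, 43), (230, 70, 44), (236, 71, 42), (242, 96, 43), (248, 112, 45), (254, 87, 90), (260, 82, 88), (266, 81, 88), (272, 83, 89), (278, 81, 88), (284, 85, 92), (290, 21, 26), (296, 22, 28), (302, 23, 24), (308, 22, 28)]
275 [(200, 53, 47), (206, 50, 81), (212, 40, 65), (218, 41, 41), (224, 54, 39), (230, 74, 44), (236, 61, 65), (242, 89, 73), (248, 115, 57), (254, 82, 87), (260, 82, 87), (266, 82, 87), (272, 82, 90), (278, 81, 88), (284, 87, 95), (290, 121, 129), (296, 45, 50), (302, 23, 24), (308, 22, 24)]
282 [(200, 59, 49), (206, 55, 97), (212, 38, 73), (218, 39, 39), (224, 57, 36), (230, 77, 46), (236, 60, 68), (242, 90, 77), (248, 112, 51), (254, 22, 24), (260, 20, 22), (266, 22, 23), (272, 18, 24), (278, 21, 22), (284, 21, 25), (290, 46, 52), (296, 45, 49), (302, 47, 51), (308, 47, 51)]
289 [(200, 52, 49), (206, 51, 98), (212, 37, 72), (218, 40, 39), (22
[... 191 characters left out ...]
9), (302, 26, 27), (308, 25, 27)]
296 [(200, 53, 55), (206, 57, 57), (212, 57, 53), (218, 54, 52), (224, 62, 53), (230, 61, 51), (236, 66, 51), (242, 88, 49), (248, 115, 47), (254, 86, 87), (260, 82, 88), (266, 81, 88), (272, 82, 89), (278, 81, 88), (284, 86, 92), (290, 24, 25), (296, 21, 26), (302, 24, 27), (308, 25, 24)]
0 [array([282.3, 254.2]), array([282.3, 236.6]), array([282.3, 218.3])]
-0.02 [array([282.3, 269.3]), array([282.3, 249.9]), array([282.3, 229.8])]
-0.03 [array([282.3, 278.1]), array([282.4, 257.7]), array([282.4, 236.6])]
-0.04 [array([282.4, 287.9]), array([282.4, 266.6]), array([282.4, 244.3])]
-0.05 [array([282.4, 299. ]), array([282.4, 276.6]), array([282.4, 253. ])]
```

The real closed tip is about 45 mm above the reported TCP, so it is near z 0.135. Drop 45 mm, then feel for the wheel.

```bash
python3 -m pendant '[{"dx":0,"dy":0.001,"dz":0.015,"rx":0,"ry":0,"rz":0,"hand":0},{"dx":0,"dy":0,"dz":0.015,"rx":0,"ry":0,"rz":0,"hand":0},{"dx":0,"dy":0,"dz":0.01,"rx":0,"ry":0,"rz":0,"hand":0},{"dx":0,"dy":0,"dz":0.005,"rx":0,"ry":0,"rz":0,"hand":0},{"dx":0,"dy":0,"dz":0,"rx":0,"ry":0,"rz":0,"hand":0}]'
for i in 1; do python3 -m pendant '[{"dx":0,"dy":0,"dz":0.0015,"rx":0,"ry":0,"rz":0,"hand":0},{"dx":0,"dy":0,"dz":0,"rx":0,"ry":0,"rz":0,"hand":0}]'; done
python3 -m pendant '[{"dx":0,"dy":0,"dz":0.0015,"rx":0,"ry":0,"rz":0,"hand":0},{"dx":0,"dy":0,"dz":0,"rx":0,"ry":0,"rz":0,"hand":0}]' | grep -E 'pos|contact'
python3 -m pendant '[{"dx":0,"dy":0,"dz":0.0015,"rx":0,"ry":0,"rz":0,"hand":0},{"dx":0,"dy":0,"dz":0,"rx":0,"ry":0,"rz":0,"hand":0}]' | grep -E 'pos|contact'
```

```text
clock: 14.32
position: [0.4752, -0.2037, 0.0471]
ee_rot: [-0.0, 0.996, -0.094, -0.001]
contact_force: [-0.4, 0.4, 0.3]
width: 0.0
gripper_force: 0.0
clock: 14.48
position: [0.476, -0.2043, 0.0468]
ee_rot: [0.0, 0.996, -0.094, 0.001]
contact_force: [0.1, -0.4, -0.2]
width: -0.0001
gripper_force: 0.0
position: [0.4757, -0.2043, 0.0451]
contact_force: [0.8, 0.1, -0.5]
position: [0.4754, -0.2041, 0.0432]
contact_force: [0.0, -0.3, -0.5]
```

```bash
printf '#!/bin/bash\ntee /tmp/o | grep -E "clock|pos|contact"; awk -F"[][,]" "/contact/{exit !(\\$4<2.0)}" /tmp/o\n' > ck; chmod +x ck
python3 -m pendant '[{"dx":0,"dy":0,"dz":0.006,"rx":0,"ry":0,"rz":0,"hand":0},{"dx":0,"dy":0,"dz":0.002,"rx":0,"ry":0,"rz":0,"hand":0},{"dx":0,"dy":0,"dz":0,"rx":0,"ry":0,"rz":0,"hand":0}]' | ./ck && \
python3 -m pendant '[{"dx":0,"dy":0,"dz":0.001,"rx":0,"ry":0,"rz":0,"hand":0},{"dx":0,"dy":0,"dz":0,"rx":0,"ry":0,"rz":0,"hand":0}]' | ./ck && \
python3 -m pendant '[{"dx":0,"dy":0,"dz":0.001,"rx":0,"ry":0,"rz":0,"hand":0},{"dx":0,"dy":0,"dz":0,"rx":0,"ry":0,"rz":0,"hand":0}]' | ./ck && \
python3 -m pendant '[{"dx":0,"dy":0,"dz":0.001,"rx":0,"ry":0,"rz":0,"hand":0},{"dx":0,"dy":0,"dz":0,"rx":0,"ry":0,"rz":0,"hand":0}]' | ./ck && \
python3 -m pendant '[{"dx":0,"dy":0,"dz":0.001,"rx":0,"ry":0,"rz":0,"hand":0},{"dx":0,"dy":0,"dz":0,"rx":0,"ry":0,"rz":0,"hand":0}]' | ./ck && \
python3 -m pendant '[{"dx":0,"dy":0,"dz":0.001,"rx":0,"ry":0,"rz":0,"hand":0},{"dx":0,"dy":0,"dz":0,"rx":0,"ry":0,"rz":0,"hand":0}]' | ./ck && \
python3 -m pendant '[{"dx":0,"dy":0,"dz":0.001,"rx":0,"ry":0,"rz":0,"hand":0},{"dx":0,"dy":0,"dz":0,"rx":0,"ry":0,"rz":0,"hand":0}]' | ./ck && \
python3 -m pendant '[{"dx":0,"dy":0,"dz":0.001,"rx":0,"ry":0,"rz":0,"hand":0},{"dx":0,"dy":0,"dz":0,"rx":0,"ry":0,"rz":0,"hand":0}]' | ./ck && \
python3 -m pendant '[{"dx":0,"dy":0,"dz":0.001,"rx":0,"ry":0,"rz":0,"hand":0},{"dx":0,"dy":0,"dz":0,"rx":0,"ry":0,"rz":0,"hand":0}]' | ./ck
```

```text
clock: 15.07
position: [0.4748, -0.2037, 0.0344]
contact_force: [-1.3, -0.3, 0.6]
clock: 15.23
position: [0.4754, -0.2041, 0.034]
contact_force: [0.3, -0.2, 0.5]
clock: 15.4
position: [0.4754, -0.2041, 0.0331]
contact_force: [0.1, 0.0, -0.7]
clock: 15.57
position: [0.4754, -0.2041, 0.0321]
contact_force: [-0.2, -0.6, -0.0]
clock: 15.73
position: [0.4754, -0.204, 0.0311]
contact_force: [-0.5, -0.8, -0.6]
clock: 15.9
position: [0.4754, -0.2041, 0.0301]
contact_force: [0.5, -0.3, 0.3]
clock: 16.07
position: [0.4754, -0.204, 0.029]
contact_force: [0.0, 0.2, 0.2]
clock: 16.23
position: [0.4754, -0.2041, 0.0281]
contact_force: [-0.4, -0.2, 0.6]
clock: 16.4
position: [0.4755, -0.2042, 0.0274]
contact_force: [-1.1, -0.1, 3.7]
```

Contact at about TCP 0.0278. Press to about 8.5 N.

```bash
python3 -m pendant '[{"dx":0,"dy":0,"dz":0.0005,"rx":0,"ry":0,"rz":0,"hand":0},{"dx":0,"dy":0,"dz":0,"rx":0,"ry":0,"rz":0,"hand":0}]' | ./ck; python3 -m pendant '[{"dx":0,"dy":0,"dz":0.0003,"rx":0,"ry":0,"rz":0,"hand":0},{"dx":0,"dy":0,"dz":0,"rx":0,"ry":0,"rz":0,"hand":0}]' | ./ck
```

```text
clock: 16.57
position: [0.4756, -0.2041, 0.027]
contact_force: [-0.7, 0.6, 4.3]
clock: 16.73
position: [0.4756, -0.2042, 0.0268]
contact_force: [-1.9, 0.2, 5.4]
```

```bash
python3 -m pendant '[{"dx":0,"dy":0,"dz":0.0006,"rx":0,"ry":0,"rz":0,"hand":0},{"dx":0,"dy":0,"dz":0,"rx":0,"ry":0,"rz":0,"hand":0}]' | ./ck; python3 -m pendant '[{"dx":0.001,"dy":0,"dz":0,"rx":0,"ry":0,"rz":0,"hand":0},{"dx":0.0015,"dy":0,"dz":0,"rx":0,"ry":0,"rz":0,"hand":0},{"dx":0.0015,"dy":0,"dz":0,"rx":0,"ry":0,"rz":0,"hand":0}]' | ./ck
python3 - <<'E'
from h import *
p=dial(cam('top'));print(dips(p['needle'],1),dips(p['wedge'],2),manip.get_state()['contact_force'])
E
```

```text
clock: 16.9
position: [0.4756, -0.2042, 0.0264]
contact_force: [-1.5, 0.4, 8.7]
clock: 17.15
position: [0.4783, -0.2047, 0.0263]
contact_force: [-3.0, -0.4, 8.8]
[(90, 53.7)] [(146, 59.9), (226, 18.7)] [-3.09631103 -0.23271236  8.16505723]
```

It rolls: 146° from 150° at 8.7 N. Continue the stroke.

```bash
python3 -m pendant '[{"dx":0.0015,"dy":0,"dz":0,"rx":0,"ry":0,"rz":0,"hand":0},{"dx":0.0015,"dy":0,"dz":0,"rx":0,"ry":0,"rz":0,"hand":0},{"dx":0.0015,"dy":0,"dz":0,"rx":0,"ry":0,"rz":0,"hand":0}]' | ./ck;  python3 -m pendant '[{"dx":0.0015,"dy":0,"dz":0,"rx":0,"ry":0,"rz":0,"hand":0},{"dx":0.0015,"dy":0,"dz":0,"rx":0,"ry":0,"rz":0,"hand":0},{"dx":0.0015,"dy":0,"dz":0,"rx":0,"ry":0,"rz":0,"hand":0},{"dx":0.0015,"dy":0,"dz":0,"rx":0,"ry":0,"rz":0,"hand":0}]' | ./ck
python3 - <<'E'
from h import *
p=dial(cam('top'));print(dips(p['needle'],1),dips(p['wedge'],2),manip.get_state()['contact_force'])
E
```

```text
clock: 17.45
position: [0.4827, -0.2055, 0.0263]
contact_force: [-3.2, 0.5, 8.9]
clock: 17.78
position: [0.4887, -0.2067, 0.0263]
contact_force: [-3.0, 1.7, 7.7]
[(90, 55.1)] [(129, 66.6), (76, 13.6)] [-2.37444191 -0.10117279  8.1091976 ]
```

```bash
python3 -m pendant '[{"dx":0,"dy":0,"dz":-0.005,"rx":0,"ry":0,"rz":0,"hand":0},{"dx":-0.0075,"dy":0,"dz":0,"rx":0,"ry":0,"rz":0,"hand":0},{"dx":-0.0075,"dy":0,"dz":0,"rx":0,"ry":0,"rz":0,"hand":0},{"dx":0,"dy":0,"dz":0,"rx":0,"ry":0,"rz":0,"hand":0},{"dx":0,"dy":0,"dz":0.003,"rx":0,"ry":0,"rz":0,"hand":0},{"dx":0,"dy":0,"dz":0.001,"rx":0,"ry":0,"rz":0,"hand":0},{"dx":0,"dy":0,"dz":0.001,"rx":0,"ry":0,"rz":0,"hand":0},{"dx":0,"dy":0,"dz":0,"rx":0,"ry":0,"rz":0,"hand":0},{"dx":0,"dy":0,"dz":0,"rx":0,"ry":0,"rz":0,"hand":0}]' | ./ck;  python3 -m pendant '[{"dx":0.001,"dy":0,"dz":0,"rx":0,"ry":0,"rz":0,"hand":0},{"dx":0.0015,"dy":0,"dz":0,"rx":0,"ry":0,"rz":0,"hand":0},{"dx":0.0015,"dy":0,"dz":0,"rx":0,"ry":0,"rz":0,"hand":0}]' | ./ck
python3 - <<'E'
from h import *
p=dial(cam('top'));print(dips(p['needle'],1),dips(p['wedge'],2),manip.get_state()['contact_force'])
E
```

```text
clock: 18.58
position: [0.4744, -0.2038, 0.0263]
contact_force: [-3.1, 0.4, 9.0]
clock: 18.83
position: [0.4781, -0.2046, 0.0263]
contact_force: [-3.6, 0.4, 8.6]
[(90, 55.4)] [(122, 68.6), (202, 14.7)] [-3.17993006  1.87788805  7.47293088]
```

```bash
python3 -m pendant '[{"dx":0.0015,"dy":0,"dz":0,"rx":0,"ry":0,"rz":0,"hand":0},{"dx":0.0015,"dy":0,"dz":0,"rx":0,"ry":0,"rz":0,"hand":0},{"dx":0.0015,"dy":0,"dz":0,"rx":0,"ry":0,"rz":0,"hand":0},{"dx":0.0015,"dy":0,"dz":0,"rx":0,"ry":0,"rz":0,"hand":0},{"dx":0.0015,"dy":0,"dz":0,"rx":0,"ry":0,"rz":0,"hand":0},{"dx":0.0015,"dy":0,"dz":0,"rx":0,"ry":0,"rz":0,"hand":0},{"dx":0.0015,"dy":0,"dz":0,"rx":0,"ry":0,"rz":0,"hand":0}]' | ./ck;  python3 -m pendant '[{"dx":0,"dy":0,"dz":-0.005,"rx":0,"ry":0,"rz":0,"hand":0},{"dx":-0.0075,"dy":0,"dz":0,"rx":0,"ry":0,"rz":0,"hand":0},{"dx":-0.0075,"dy":0,"dz":0,"rx":0,"ry":0,"rz":0,"hand":0},{"dx":0,"dy":0,"dz":0,"rx":0,"ry":0,"rz":0,"hand":0},{"dx":0,"dy":0,"dz":0.003,"rx":0,"ry":0,"rz":0,"hand":0},{"dx":0,"dy":0,"dz":0.001,"rx":0,"ry":0,"rz":0,"hand":0},{"dx":0,"dy":0,"dz":0.001,"rx":0,"ry":0,"rz":0,"hand":0},{"dx":0,"dy":0,"dz":0,"rx":0,"ry":0,"rz":0,"hand":0},{"dx":0,"dy":0,"dz":0,"rx":0,"ry":0,"rz":0,"hand":0}]' | ./ck
python3 - <<'E'
from h import *
p=dial(cam('top'));print(dips(p['needle'],1),dips(p['wedge'],2),manip.get_state()['contact_force'])
E
```

```text
clock: 19.47
position: [0.4885, -0.2066, 0.0263]
contact_force: [-2.8, 0.2, 7.2]
clock: 20.22
position: [0.474, -0.2038, 0.0263]
contact_force: [-2.2, 1.3, 7.8]
[(90, 55.4)] [(105, 67.8), (23, 14.7)] [-3.28004662  1.24044764  7.94484966]
```

```bash
python3 -m pendant '[{"dx":0.0015,"dy":0,"dz":0,"rx":0,"ry":0,"rz":0,"hand":0},{"dx":0.0015,"dy":0,"dz":0,"rx":0,"ry":0,"rz":0,"hand":0},{"dx":0.0015,"dy":0,"dz":0,"rx":0,"ry":0,"rz":0,"hand":0},{"dx":0.0015,"dy":0,"dz":0,"rx":0,"ry":0,"rz":0,"hand":0},{"dx":0.0015,"dy":0,"dz":0,"rx":0,"ry":0,"rz":0,"hand":0},{"dx":0,"dy":0,"dz":0,"rx":0,"ry":0,"rz":0,"hand":0}]' | ./ck
python3 - <<'E'
from h import *
d=cam('top');p=dial(d);print(dips(p['needle'],1),dips(p['wedge'],2),proj(d,C))
for dy in(-.002,.002): q=dial(d,C+[dy,0,0]);r=dial(d,C+[0,dy,0]);print(dips(q['needle'],1),dips(q['wedge'],1),dips(r['needle'],1),dips(r['wedge'],1))
E
```

```text
clock: 20.77
position: [0.4815, -0.2053, 0.0263]
contact_force: [-2.3, 1.3, 8.7]
[(90, 54.8)] [(93, 75.7), (65, 17.8)] [307.15142022 251.56267857]
[(86, 54.4)] [(90, 73.1)] [(91, 55.6)] [(93, 58.9)]
[(95, 53.3)] [(95, 77.8)] [(89, 58.6)] [(92, 89.8)]
```

Wedge at 93° against needle at 90°. Roll 1.5 mm more, then lift off.

```bash
python3 -m pendant '[{"dx":0.0015,"dy":0,"dz":0,"rx":0,"ry":0,"rz":0,"hand":0},{"dx":0,"dy":0,"dz":0,"rx":0,"ry":0,"rz":0,"hand":0},{"dx":0,"dy":0,"dz":-0.005,"rx":0,"ry":0,"rz":0,"hand":0},{"dx":0,"dy":0,"dz":-0.02,"rx":0,"ry":0,"rz":0,"hand":0},{"dx":0,"dy":0,"dz":-0.03,"rx":0,"ry":0,"rz":0,"hand":0},{"dx":0,"dy":0,"dz":-0.03,"rx":0,"ry":0,"rz":0,"hand":0},{"dx":0,"dy":0,"dz":0,"rx":0,"ry":0,"rz":0,"hand":0},{"dx":0,"dy":0,"dz":0,"rx":0,"ry":0,"rz":0,"hand":0},{"dx":0,"dy":0,"dz":0,"rx":0,"ry":0,"rz":0,"hand":0}]' | ./ck
python3 - <<'E'
from h import *
for n in('top','wrist','scene'):
    p=dial(cam(n));print(n,dips(p['needle'],1),dips(p['wedge'],2))
t=cam('top');f=cv2.cvtColor(t['frame'],cv2.COLOR_RGB2GRAY);e=cv2.HoughCircles(cv2.resize(f[220:265,240:285],None,fx=8,fy=8,interpolation=2),cv2.HOUGH_GRADIENT_ALT,1.2,5,param1=120,param2=.6,minRadius=30,maxRadius=130)
print(e[0]/8+[240,220,0] if e is not None else e,proj(t,[.522,.002,.082]),proj(t,[.522,.002,.115]))
E
```

```text
clock: 21.57
position: [0.483, -0.2054, 0.1103]
contact_force: [0.5, -0.7, -0.7]
top [(90, 55.6)] [(90, 74.9), (63, 18.7)]
wrist [(91, 67.0)] [(83, 74.5), (96, 37.2)]
scene [(88, 32.3)] [(75, 60.6), (151, 35.8)]
[[263.70000076 243.39999962  13.55701065]
 [261.75       243.54999924  12.09619236]
 [265.35000038 241.89999962   9.03616619]
 [264.14999962 240.39999962   6.7007885 ]] [264.34566064 241.91945915] [264.04976004 240.03295101]
```

The views disagree on the wedge because of parallax: the plate sits below the glass. I solve for the plate's height from the three views.

```bash
python3 - <<'E'
from h import *
V=[cam(n) for n in('top','wrist','scene')]
old=dict(V[0]);old['frame']=cv2.imread('pics/top.png')[:,:,::-1].copy()
olds=dict(V[2]);olds['frame']=cv2.imread('pics/scene.png')[:,:,::-1].copy()
for z in(.062,.066,.07,.074,.078):
    q=[dial(v,np.array([.502,-.1005,z])) for v in V+[old,olds]]
    print(z,'wedge',[dips(p['wedge'],1)[0] for p in q],'needle',[dips(p['needle'],1)[0] for p in q])
E
```

```text
0.062 wedge [(87, 76.5), (93, 85.0), (96, 52.4), (150, 73.6), (171, 26.2)] needle [(86, 55.5), (104, 59.4), (130, 27.6), (170, 47.8), (171, 30.2)]
0.066 wedge [(88, 76.2), (91, 104.7), (91, 60.7), (150, 70.9), (153, 45.2)] needle [(87, 55.5), (101, 61.8), (120, 27.9), (169, 48.7), (172, 31.8)]
0.07 wedge [(88, 74.7), (89, 110.9), (86, 64.9), (150, 68.2), (151, 56.9)] needle [(88, 55.8), (97, 65.3), (107, 30.3), (169, 50.0), (172, 31.7)]
0.074 wedge [(89, 75.0), (87, 89.7), (80, 64.7), (150, 65.6), (150, 52.3)] needle [(89, 55.7), (95, 65.8), (97, 31.3), (168, 51.8), (173, 31.0)]
0.078 wedge [(90, 73.9), (87, 74.3), (74, 61.3), (150, 62.9), (148, 41.6)] needle [(90, 55.1), (91, 68.5), (88, 32.1), (168, 53.5), (174, 31.2)]
```

With the plate at z≈0.069 all views agree: wedge about 88.5°, needle about 90°. That puts the dial at about 1.42 rad, inside 1.28–1.52. The arm is clear, so I hand in.

```bash
python3 -c "
from rig import manip
print(manip.sign_off())"
```

```text
the job is handed in; nothing more can be done
None
```

The job is handed in at about 22 s of the 51 s allowed (no verdict was returned): the master stands released on the anvil within about 2 mm of centre, the needle has turned about 1.4 rad (plunger flush), and the dial reads about 1.42 rad, with finger force on the wheel staying near 9 N in every reading.

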